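# Load the annealer and close it

## Task

Take the two pressed glass bars from the shallow metal tray and lay both flat in the chamber of the small bench annealer, without dropping them. Then swing its open lid all the way down, without slamming it, and leave the paddle, brick, jar and bowl where they are.

Things in the scene. Friction and masses are not known exactly. Their poses are not given: they have to be found in the camera images.
- kiln: Bench annealer, fixed: an open-topped box of grey firebrick in a steel jacket, outside 170 (x) by 250 (y) by 75 mm high. Origin: centre of its underside, on the table; z up. Walls and floor are 20 mm thick; the chamber is 130 (x) by 210 (y) by 55 mm deep. The lid's hinge runs along y on the top of its +x wall. Its yaw and place vary; it may stand left or right of the tray.
- kiln_in (a point): Centre of the chamber's floor (20 mm above the kiln's origin), axes as the kiln's.
- lid (a joint): Angle of the annealer's lid: 0 closed, growing as it opens; starts at 1.5 to 1.85 (about upright). The lid is a steel plate of 170 by 250 by 12 mm, 0.4 kg; its hinge has friction, so that it stays at any angle and must be moved all the way by hand (about 3 to 6 N near its free edge).
- lid_hinge (a point): Point on the lid's hinge axis, at the middle of its length; it lies on the lid's lower face at the +x edge of the kiln, 75.5 mm above the table. Its axes turn with the lid: -x runs from the hinge to the free edge (170 mm), y along the hinge, z out of the lid's outer face (12 mm away); when closed they are parallel to the kiln's.
- lid_handle (a point): Middle of the lid's handle: a 10 mm round bar, 90 mm long along y, held 32 mm beyond the middle of the lid's free edge (202 mm from the hinge), level with the plate's mid thickness. With the lid upright it is the highest part, about 0.28 m above the table.
- tray: Shallow aluminium catch tray, fixed, 170 (x) by 250 (y) by 16 mm high, walls and floor 4 mm. Origin: centre of its underside. The bars start in it, one in its -y half and one in its +y half.
- bar0: Pressed glass bar, 90 mm (x) by 36 mm (y) by 32 mm high, about 0.2 kg, both alike: a 22 mm high base with a 78 by 30 mm, 10 mm high step on top. Origin: centre of its underside, z up.
- bar1: The other glass bar, same as bar0.
- bar0_mid (a point): Middle of bar0, 16 mm above its underside.
- bar1_mid (a point): Middle of bar1, 16 mm above its underside.
- paddle: Bystander: marvering paddle lying along x, a dark 75 by 45 mm blade, 14 mm high, at +x and a wooden handle, 190 mm long in all. Origin under its middle.
- brick: Bystander: pale firebrick, 114 by 64 by 50 mm. Origin: centre of its underside.
- jar: Bystander: glass jar with steel cap, 64 mm across and 85 mm high. Origin: centre of its underside.
- bowl: Bystander: steel bowl, 120 mm across and 45 mm high. Origin: centre of its underside.

How it is judged:
By the outcome, as a careful person would: the job done as asked, in the order asked, and still so for the second after the job is handed in, with the robot touching nothing.
It also fails if it takes over 72 s, if anything falls off the work surface, if the arm or the gripper's body presses on something with over 40 N, if the wrist force passes 120 N, or if a joint passes its speed limit or range.

## Robot

A 6-joint arm with a two-finger parallel gripper is mounted at the origin on the work surface. World frame = base frame: x ahead of the robot, y to its left, z up, the work surface at z = 0. Lengths are in m, angles in degrees, forces in N, time in s.
With the tool pointing down it reaches from about 0.375 to 0.9 m from the base axis. Payload 3.1 kg.
Tool frame: the origin (TCP) lies at the very end of the fingers, on their centre line; the grasp point (between the pads) lies 19 mm behind it; z points along the fingers, y is the line along which they close (so a half turn about z gives the same grasp; the last joint's range is limited). The gripper opens to 87 mm and grips with 3 to 60 N. Pads are 19 mm wide; open, the fingers measure 117 mm over their backs; the gripper's body (75 mm by 190 mm) begins 51 mm behind the grasp point.
Start: joints at [-77.034, 30.224, 82.088, -0, 67.689, -10.227], TCP at [0.246, -0.574, 0.223] pointing down, gripper open.
Joint ranges: [-176.69, 176.69], [-43.24, 126.21], [12.49, 139.97], [-82, 262], [0, 151.66], [-163.58, 163.58]. Speed limits (degrees/s): [159.86, 159.86, 180, 180, 180, 180].

## Interface

Orientations are given as a 3x3 rotation matrix whose columns are the frame's x, y, z axes.
In Python, from rig import readout, viewer, ticket gives the robot as it stands.
- The arm moves only by the tool send_rows, never from a script. Its argument "moves" is a list of rows, each a list of 6 numbers: the shift along the tool's x, y, z in units of 250 mm (1.0 is 250 mm), then the turn, a rotation vector about the tool's x, y, z in units of 90 degrees (1.0 is 90 degrees). A call has 1 to 12 rows; each row is the pose to reach, as a shift and turn from the pose commanded when the call began, along the tool's axes at that moment; what a row does not reach only later rows make up. A row lasts 1/10 s, in which the tool goes at most 50 mm and 8.59 degrees, less where a joint would pass 70% of its speed; a pose out of reach is approached as far as the arm can. A call with a number of a shift or a turn outside -1 to 1 is refused whole. A call with a gripper value outside its range is refused whole. "grip" is the opening, from 0 (shut) to 1 (fully open), set as the call begins (left out, the last holds). The fingers move at their own pace and stop on an object; the grip force is fixed at half the most. Time passes only in rows, so rows that repeat a pose let the fingers close. It gives the time, the measured TCP pose, the force, the opening and the grip force at its end, in the units of the state.
- readout.read_state(): the state, without advancing time (a new reading comes with each control period).
- viewer.capture(name): name is "scene" or "top" or "wrist"; returns (picture, depth): 420x560x3 uint8, red, green, blue; 420x560 float32, m along the optical axis (not along the pixel's ray), 0 where there is no reading.
- viewer.camera_info(name): a dict with "fx", "fy", "cx", "cy" (pixels), "R" (3x3) and "t" (3): a world point X has camera coordinates R X + t; the wrist camera has in their place "tool_from_camera" (4x4, takes a point from camera to tool coordinates, whose origin is the TCP and whose axes are the flange's). Camera axes: x right, y down, z forward; pixel columns grow to the right and rows downward; lengths in m; the calibration is good to about 2 mm. A picture is of the moment at which its call begins: read the wrist's pose just before it. camera_info takes no time and is no camera call.
- ticket.hand_in(): hands the job in; it is judged then, once.
The state is a dict: "time_s": time; "joint_positions": joint angles; "qvel": joint speeds; "tau": joint torques, N m; "position": TCP position; "tcp_rot": TCP orientation; "force": force on the tool from outside, world axes, zero at the start; "moment": the same for the moment, N m; "opening": opening from 0.0 (shut) to 1.0 (fully open); "grasp_force": force on a finger pad.
Only numpy, scipy, OpenCV 4.12 (cv2) and the standard library are available. Lean on these libraries where they do the work, as an engineer would, in place of code of your own. Each camera call takes 0.05 s, during which the arm holds its last target. There are 200 camera calls.

## Working session

There is one attempt and no reset: what is moved stays moved. The work goes in short steps, Python scripts to look and compute and a tool call to move; the robot and the scene stay as the last step left them, time stands still between calls to the robot, and variables do not carry over. Pictures are saved under pics/ and viewed, at most 10 in all, crops included, and the job is handed in when it is done.

Besides the shell and the picture viewer there is one more tool, called after ">>>" as name([rows], argument=value, ...), one row to a line, values as JSON. send_rows: Moves the arm, as the interface text tells. Shifts and turns lie within -1 to 1; 1 stands for 250 mm of shift or 90 degrees of turn. Its arguments: {"type":"object","properties":{"moves":{"type":"array"},"grip":{"type":"number"}},"required":["moves"]}

```bash
ls; mkdir -p pics
python3 - <<'E'
from rig import readout, viewer
import cv2, numpy as np
s=readout.read_state(); print(s['time_s'],s['position'],s['tcp_rot'],s['opening'])
for n in ("top","scene"):
    p,d=viewer.capture(n); np.savez(f'{n}.npz',p=p,d=d)
    cv2.imwrite(f'pics/{n}0.png',p[:,:,::-1]); print(n,viewer.camera_info(n), (d>0).mean())
print(viewer.camera_info("wrist"))
E
```

```text
pics
0.0 [ 0.24601157 -0.57375252  0.22157951] [[ 9.19185959e-01  3.93823499e-01 -4.73401110e-04]
 [ 3.93823594e-01 -9.19183676e-01  2.08489568e-03]
 [ 3.85938339e-04 -2.10284336e-03 -9.99997715e-01]] 0.999385262152811
top {'fx': 394.81122565196944, 'fy': 394.81122565196944, 'cx': 276.00882518709705, 'cy': 209.16139401043353, 'R': array([[-0.02577719, -0.99965697,  0.00463419],
       [-0.99828608,  0.02549765, -0.05267609],
       [ 0.05253986, -0.00598409, -0.9986009 ]]), 't': array([-0.0019168 ,  0.54747215,  1.08338345])} 0.9962074829931973
scene {'fx': 380.9959476679802, 'fy': 380.9959476679802, 'cx': 275.3660918703781, 'cy': 211.78144066326757, 'R': array([[-0.15144533,  0.98829627,  0.01829744],
       [ 0.63335585,  0.11123327, -0.76582473],
       [-0.75889701, -0.10439179, -0.64278899]]), 't': array([ 0.11203009, -0.28249281,  1.3971299 ])} 0.9963137755102041
{'fx': 330.93209666009324, 'fy': 330.93209666009324, 'cx': 281.6616010853894, 'cy': 214.88683150222866, 'tool_from_camera': array([[ 2.46735756e-05, -9.67232162e-01, -2.53893567e-01,
         6.89537944e-02],
       [ 9.99998864e-01,  4.06477102e-04, -1.45133326e-03,
         3.78970579e-04],
       [ 1.50697813e-03, -2.53893243e-01,  9.67231074e-01,
        -1.61480501e-01],
       [ 0.00000000e+00,  0.00000000e+00,  0.00000000e+00,
         1.00000000e+00]])}
```

View pics/top0.png

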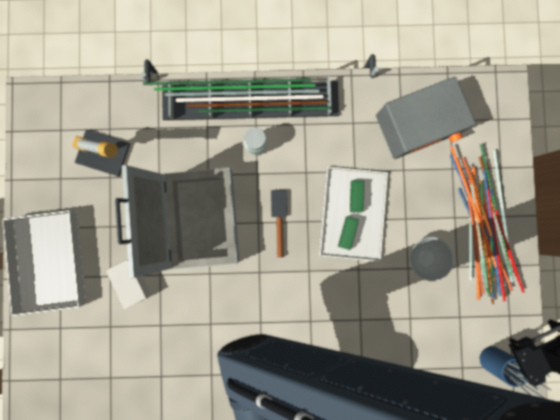

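View pics/scene0.png

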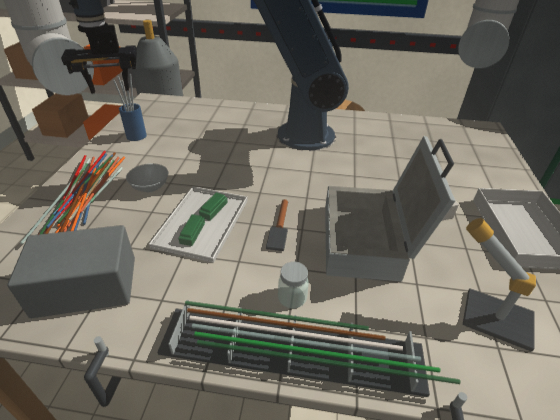

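The top view shows two green bars in the tray at px (357,195) and (348,232). The kiln is at about (200,220), with its lid hinge on the left (world +y) and the handle at (123,220). The brick is at (127,283), close to the lid, and the paddle is at (279,222). I'll measure these next.

```bash
cat > h.py <<'E'
import numpy as np, cv2
from rig import readout, viewer
def cloud(n,d,ci=None):
    ci=ci or viewer.camera_info(n); v,u=np.mgrid[:420,:560]
    c=np.stack([(u-ci['cx'])/ci['fx']*d,(v-ci['cy'])/ci['fy']*d,d],-1)
    if n!='wrist': return (c-ci['t'])@ci['R']
    s=readout.read_state(); T=ci['tool_from_camera']
    return (c@T[:3,:3].T+T[:3,3])@np.array(s['tcp_rot']).T+np.array(s['position'])
def green(p):
    h=cv2.cvtColor(p,cv2.COLOR_RGB2HSV); return (h[...,0]>40)&(h[...,0]<90)&(h[...,1]>110)
def rect(P):
    (c,s,a)=cv2.minAreaRect((P[:,:2]*1000).astype(np.float32))
    if s[0]<s[1]: s=s[::-1]; a+=90
    return np.round(c,1),np.round(s,1),round((a+90)%180-90,1)
E
python3 - <<'E'
from h import *
for n in('top','scene'):
    z=np.load(n+'.npz');p,d=z['p'],z['d'];W=cloud(n,d)
    g=green(p)
    k,l,st,ce=cv2.connectedComponentsWithStats(g.astype(np.uint8))
    for i in range(1,k):
        if st[i,4]>100:
            Q=W[l==i]; zz=Q[:,2]
            if Q[:,0].max()<.8 and .0<np.median(zz)<.06:
                T=Q[zz>.031]; print(n,'bar',ce[i].round(),st[i,4],np.percentile(zz,[5,50,95]).round(3),'top',rect(T),'all',rect(Q))
    # kiln rim
    box=(W[...,1]>0.0)&(W[...,1]<.5)&(W[...,0]>.3)&(W[...,0]<.85)
    m=box&(abs(W[...,2]-.075)<.006)
    k,l,st,ce=cv2.connectedComponentsWithStats(m.astype(np.uint8))
    i=1+np.argmax(st[1:,4]); Q=W[l==i]; print(n,'rim',ce[i],st[i],rect(Q),Q[:,2].mean())
    m=box&(W[...,2]>.1)&(W[...,2]<.32); Q=W[m]
    c=Q.mean(0);u,s,vt=np.linalg.svd(Q-c,full_matrices=0);print(n,'lid',c,vt[2],Q.min(0),Q.max(0),len(Q))
    t=Q[Q[:,2]>Q[:,2].max()-.02];print('topmost',t.mean(0),t.min(0),t.max(0))
    m=box&(abs(W[...,2]-.02)<.004); 
    k,l,st,ce=cv2.connectedComponentsWithStats(m.astype(np.uint8))
    i=1+np.argmax(st[1:,4]); print('floor',rect(W[l==i]),st[i])
E
```

```text
top bar [357. 195.] 291 [0.027 0.036 0.04 ] top (array([ 577.8, -239.3]), array([74.6, 25.3]), -3.1) all (array([ 578.1, -238.9]), array([75.2, 26.1]), -3.1)
top bar [348. 232.] 280 [0.029 0.036 0.04 ] top (array([ 477.3, -211.7]), array([76.4, 25.1]), -17.1) all (array([ 477.5, -211.4]), array([76.4, 25.9]), -17.6)
top rim [199.55586045 218.81105449] [ 163  168   75  102 2551] (array([525.1, 184.8]), array([254.4, 176.1]), 3.5) 0.07559631288219984
top lid [0.53866604 0.30802344 0.1906906 ] [ 0.32581734 -0.91601043  0.23402554] [0.39359976 0.26663067 0.10003723] [0.73630855 0.48559849 0.27987447] 4834
topmost [0.51716734 0.31744898 0.2745373 ] [0.46790423 0.30874648 0.26025276] [0.56665471 0.32683465 0.27987447]
floor (array([524.9, 187.8]), array([210.4, 124.2]), 3.5) [ 178  180   50   80 3196]
scene rim [367.0791905  226.16410031] [ 328  186   87   76 2273] (array([528.5, 189.6]), array([258., 183.]), 3.4) 0.07487626682990622
scene lid [0.59242531 0.3308434  0.18124725] [-0.47684714  0.8770163  -0.0588151 ] [0.39518562 0.26744728 0.10000152] [0.73997702 0.486611   0.27771128] 5629
topmost [0.5279869  0.31816113 0.27149334] [0.4718144  0.30907276 0.25789432] [0.5718904  0.32667253 0.27771128]
floor (array([497.4, 188.6]), array([159.5, 122.8]), 3.5) [ 337  206   53   44 1934]
```

```bash
cat > go.py <<'E'
import sys, numpy as np
from scipy.spatial.transform import Rotation as R
from rig import readout
# go.py x y z yaw ... : tool row(s) for world targets (mm, deg; tool x heading = yaw, tool down)
s=readout.read_state(); p=np.array(s['position']); M=np.array(s['tcp_rot'])
print('t',round(s['time_s'],2),'p',(p*1000).round(1),'yaw',np.degrees(np.arctan2(M[1,0],M[0,0])).round(1),'F',np.round(s['force'],1),'open',round(s['opening'],3),'gf',round(s['grasp_force'],1))
a=list(map(float,sys.argv[1:]))
for i in range(0,len(a),4):
    T=R.from_euler('z',a[i+3],degrees=True).as_matrix()@np.diag([1,-1,-1.])
    print((M.T@(np.array(a[i:i+3])/1000-p)/.25).round(3),(R.from_matrix(M.T@T).as_rotvec(degrees=True)/90).round(3))
E
python3 go.py 410 -400 220 10 578 -239 120 -3
```

```text
t 0.1 p [ 246.1 -573.8  221.7] yaw 23.2 F [0.4 0.2 1.4] open 0.997 gf 0.0
[ 0.877 -0.381  0.008] [-0.001 -0.     0.147]
[ 1.748 -0.707  0.409] [-0.001  0.     0.291]
```

>>> send_rows([
  [0.2,-0.08,0,0,0,0.03],
  [0.4,-0.17,0,0,0,0.07],
  [0.6,-0.26,0,0,0,0.11],
  [0.8,-0.35,0,0,0,0.14],
  [0.95,-0.4,0,0,0,0.15],
  [0.95,-0.4,0,0,0,0.15],
], grip=0.64)

```text
time_s: 0.7
position: [0.4279, -0.3842, 0.2222]
tcp_rot: [[0.985, 0.174, 0.0], [0.174, -0.985, 0.003], [0.001, -0.003, -1.0]]
force: [0.2, -0.1, 0.3]
opening: 0.652
grasp_force: 0.0
```

```bash
python3 go.py 540 -239 180 -3
```

```text
t 0.7 p [ 427.9 -384.2  222.2] yaw 10.0 F [ 0.2 -0.1  0.3] open 0.652 gf 0.0
[ 0.542 -0.494  0.171] [-0.002 -0.     0.144]
```

>>> send_rows([
  [0.15,-0.14,0.04,0,0,0.04],
  [0.3,-0.28,0.1,0,0,0.08],
  [0.45,-0.42,0.15,0,0,0.12],
  [0.54,-0.494,0.17,0,0,0.144],
  [0.54,-0.494,0.17,0,0,0.144],
  [0.54,-0.494,0.17,0,0,0.144],
])

```text
time_s: 1.3
position: [0.5373, -0.2442, 0.1795]
tcp_rot: [[0.999, -0.055, -0.001], [-0.055, -0.999, -0.0], [-0.001, 0.0, -1.0]]
force: [0.6, -1.0, 0.6]
opening: 0.64
grasp_force: 0.0
```

```bash
cat > bars.py <<'E'
from h import *
import sys
p,d=viewer.capture('wrist'); cv2.imwrite(f'pics/{sys.argv[1]}.png',p[:,:,::-1]); W=cloud('wrist',d); g=green(p)
k,l,st,ce=cv2.connectedComponentsWithStats(g.astype(np.uint8))
for i in range(1,k):
    if st[i,4]>300:
        Q=W[(l==i)&(d>0)]; z=Q[:,2]; t=np.median(z[z>np.percentile(z,60)]); T=Q[z>t-.004]
        print(ce[i].round(),st[i],'ztop',t.round(4),'top',rect(T),'all',rect(Q))
E
python3 bars.py w1; python3 go.py 578 -239 60 -3
```

```text
[275. 156.] [ 258  111   36   93 3177] ztop 0.0361 top (array([ 578.6, -241.3]), array([77.9, 29.5]), -4.0) all (array([ 578.1, -241.3]), array([86.5, 32.6]), -4.2)
[258. 244.] [ 236  214   44   58 1806] ztop 0.0361 top (array([ 489.9, -217.1]), array([52.4, 29.9]), -17.4) all (array([ 492. , -218.1]), array([60.3, 32.6]), -17.3)
t 1.35 p [ 537.  -245.1  179.9] yaw -3.2 F [ 0.2  0.3 -0.1] open 0.643 gf 0.0
[ 0.163 -0.034  0.479] [ 0.     0.    -0.003]
```

View pics/w1.png

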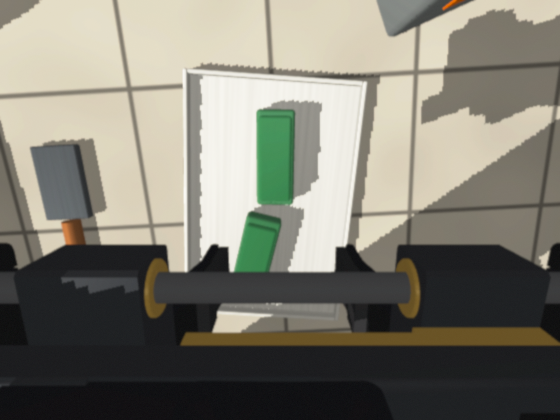

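The wrist view shows bar A at px (275,156), clear of the other bar, with both inside the tray walls. Its top is at z=36.1 mm and measures 78x29.5 mm, which matches the given sizes. I'll descend on it.

>>> send_rows([
  [0.165,-0.025,0.1,0,0,0.009],
  [0.165,-0.025,0.25,0,0,0.009],
  [0.165,-0.025,0.4,0,0,0.009],
  [0.165,-0.025,0.5,0,0,0.009],
  [0.165,-0.025,0.57,0,0,0.009],
  [0.165,-0.025,0.62,0,0,0.009],
  [0.165,-0.025,0.65,0,0,0.009],
  [0.165,-0.025,0.67,0,0,0.009],
  [0.165,-0.025,0.68,0,0,0.009],
  [0.165,-0.025,0.68,0,0,0.009],
  [0.165,-0.025,0.68,0,0,0.009],
])

```text
time_s: 2.45
position: [0.5794, -0.2409, 0.0108]
tcp_rot: [[0.997, -0.071, 0.001], [-0.071, -0.997, -0.001], [0.001, 0.001, -1.0]]
force: [-0.5, 0.9, 0.6]
opening: 0.639
grasp_force: 0.0
```

>>> send_rows([
  [0,0,0,0,0,0],
  [0,0,0,0,0,0],
  [0,0,0,0,0,0],
  [0,0,0,0,0,0],
  [0,0,0,0,0,0],
  [0,0,0,0,0,0],
  [0,0,0,0,0,0],
], grip=0)

```text
time_s: 3.15
position: [0.5791, -0.2406, 0.0103]
tcp_rot: [[0.997, -0.071, 0.0], [-0.071, -0.997, 0.0], [0.0, -0.0, -1.0]]
force: [0.5, 0.5, 2.8]
opening: 0.41
grasp_force: 30.0
```

```bash
python3 go.py 579 -241 160 -4
```

```text
t 3.15 p [ 579.1 -240.6   10.3] yaw -4.1 F [0.5 0.5 2.8] open 0.41 gf 30.0
[ 0.     0.002 -0.599] [-0.    -0.    -0.001]
```

>>> send_rows([
  [0,0,-0.02,0,0,0],
  [0,0,-0.08,0,0,0],
  [0,0,-0.18,0,0,0],
  [0,0,-0.3,0,0,0],
  [0,0,-0.42,0,0,0],
  [0,0,-0.52,0,0,0],
  [0,0,-0.58,0,0,0],
  [0,0,-0.6,0,0,0],
  [0,0,-0.6,0,0,0],
])

```text
time_s: 4.05
position: [0.5791, -0.2408, 0.1611]
tcp_rot: [[0.997, -0.071, 0.001], [-0.071, -0.997, -0.001], [0.001, 0.001, -1.0]]
force: [0.0, 0.8, -3.0]
opening: 0.412
grasp_force: 30.0
```

```bash
python3 go.py 579 -36 165 0 579 170 165 3.5
```

```text
t 4.05 p [ 579.1 -240.8  161.1] yaw -4.1 F [ 0.   0.8 -3. ] open 0.412 gf 30.0
[-0.059 -0.817 -0.016] [ 0.001 -0.001 -0.045]
[-0.117 -1.639 -0.017] [ 0.001 -0.001 -0.084]
```

>>> send_rows([
  [0,-0.04,0,0,0,0],
  [-0.01,-0.12,0,0,0,-0.01],
  [-0.02,-0.24,0,0,0,-0.015],
  [-0.03,-0.38,0,0,0,-0.02],
  [-0.04,-0.52,0,0,0,-0.03],
  [-0.05,-0.66,0,0,0,-0.04],
  [-0.06,-0.8,0,0,0,-0.045],
  [-0.07,-0.92,0,0,0,-0.05],
  [-0.07,-1.0,0,0,0,-0.055],
  [-0.07,-1.0,0,0,0,-0.055],
])

```text
time_s: 5.05
position: [0.5772, 0.0146, 0.1589]
tcp_rot: [[1.0, 0.021, -0.004], [0.021, -1.0, 0.002], [-0.004, -0.002, -1.0]]
force: [-0.7, 0.2, -2.6]
opening: 0.41
grasp_force: 30.0
```

```bash
python3 go.py 579 150 165 3.5
```

```text
t 5.05 p [577.2  14.6 158.9] yaw 1.2 F [-0.7  0.2 -2.6] open 0.41 gf 30.0
[ 0.018 -0.541 -0.023] [-0.001  0.002 -0.026]
```

>>> send_rows([
  [0.0,-0.06,0,0,0,-0.005],
  [0.0,-0.18,0,0,0,-0.01],
  [0.0,-0.32,0,0,0,-0.015],
  [0.01,-0.45,0,0,0,-0.02],
  [0.02,-0.55,0,0,0,-0.026],
  [0.02,-0.6,0,0,0,-0.026],
  [0.02,-0.6,0,0,0,-0.026],
  [0.02,-0.6,0,0,0,-0.026],
])

```text
time_s: 5.85
position: [0.5815, 0.1593, 0.1598]
tcp_rot: [[0.998, 0.056, -0.001], [0.056, -0.998, -0.001], [-0.001, 0.001, -1.0]]
force: [-0.4, 0.3, -2.1]
opening: 0.409
grasp_force: 30.0
```

```bash
python3 - <<'E'
from h import *
for n in('wrist','top'):
    p,d=viewer.capture(n); cv2.imwrite(f'pics/k_{n}.png',p[:,:,::-1]); W=cloud(n,d); W[d==0]=9
    a=np.radians(3.5); kx=np.array([-np.sin(a),np.cos(a)]); ky=np.array([-np.cos(a),-np.sin(a)])
    D=W[...,:2]-np.array([.526,.187]); X=D@kx*1000; Y=D@ky*1000; Z=W[...,2]
    rim=abs(Z-.075)<.004
    if n=='wrist':
        for nm,m in(('-x wall',rim&(X<-50)&(X>-100)&(abs(Y)<130)),('-y wall',rim&(Y<-95)&(Y>-140)&(abs(X)<60))):
            print(nm,m.sum(),'X',np.percentile(X[m],[1,5,50,95,99]).round(1),'Y',np.percentile(Y[m],[1,5,50,95,99]).round(1),'z',np.median(Z[m]).round(4))
        m=(abs(Z-.02)<.004)&(abs(X)<80)&(abs(Y)<120); print('floor',m.sum(),np.percentile(X[m],[1,99]),np.percentile(Y[m],[1,99]),np.median(Z[m]))
    for lo in(.1,.13,.16,.19,.22):
        m=(Z>lo)&(Z<lo+.03)&(X>60)&(X<150)&(abs(Y)<100); 
        if m.sum()>10: print(n,'lid z',lo+.015,m.sum(),np.percentile(X[m],[5,50,95]).round(1))
E
python3 go.py 579 170 165 3.5 579 170 60 3.5 579 170 27 3.5
```

```text
-x wall 4609 X [-88.3 -87.4 -75.8 -55.5 -51.1] Y [-127.4 -124.7  -88.5  -28.6  -15.3] z 0.0742
-y wall 5094 X [-58.9 -54.    0.3  53.9  58.7] Y [-127.8 -126.9 -117.2 -107.2 -106.3] z 0.0743
floor 8752 [-64.73008799  63.5176842 ] [-101.72201087   69.75337272] 0.019454513934209675
wrist lid z 0.115 3096 [87.7 91.1 94. ]
wrist lid z 0.14500000000000002 5927 [ 94.6  98.3 100.9]
wrist lid z 0.175 2003 [100.4 101.7 103. ]
top lid z 0.115 101 [86.6 89.7 92.7]
top lid z 0.14500000000000002 114 [92.1 95.9 99.1]
top lid z 0.175 11 [ 98.4  99.6 101.6]
top lid z 0.235 44 [122.3 127.9 130.8]
t 5.95 p [581.8 158.7 159.9] yaw 3.1 F [ 0.4 -0.8 -2.4] open 0.412 gf 30.0
[-0.009 -0.046 -0.02 ] [ 0.     0.    -0.004]
[-0.009 -0.046  0.4  ] [ 0.     0.    -0.004]
[-0.009 -0.046  0.532] [ 0.     0.    -0.004]
```

View pics/k_wrist.png

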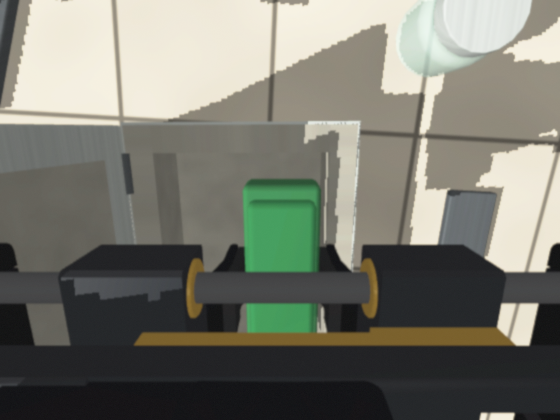

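The wrist view shows the bar held level over the chamber at px (280,250). The kiln's far edge is at row 125 and its -x edge at column 355. That puts the kiln centre at about (528,185), 2 mm from the first estimate. I'll lower the bar.

>>> send_rows([
  [-0.009,-0.038,0.03,0,0,-0.004],
  [-0.009,-0.038,0.1,0,0,-0.004],
  [-0.009,-0.038,0.2,0,0,-0.004],
  [-0.009,-0.038,0.3,0,0,-0.004],
  [-0.009,-0.038,0.38,0,0,-0.004],
  [-0.009,-0.038,0.44,0,0,-0.004],
  [-0.009,-0.038,0.48,0,0,-0.004],
  [-0.009,-0.038,0.505,0,0,-0.004],
  [-0.009,-0.038,0.52,0,0,-0.004],
  [-0.009,-0.038,0.528,0,0,-0.004],
  [-0.009,-0.038,0.532,0,0,-0.004],
  [-0.009,-0.038,0.532,0,0,-0.004],
])

```text
time_s: 7.15
position: [0.5795, 0.1695, 0.0275]
tcp_rot: [[0.998, 0.062, 0.001], [0.062, -0.998, 0.0], [0.001, -0.0, -1.0]]
force: [-0.5, -0.2, -2.4]
opening: 0.412
grasp_force: 30.0
```

```bash
python3 go.py 579 168 26 3.5
```

```text
t 7.15 p [579.5 169.5  27.5] yaw 3.6 F [-0.5 -0.2 -2.4] open 0.412 gf 30.0
[-0.002  0.006  0.006] [-0.    -0.001  0.001]
```

Down 1.5 mm more until it touches the floor, then release with a small opening.

>>> send_rows([
  [0,0,0.003,0,0,0],
  [0,0,0.005,0,0,0],
  [0,0,0.006,0,0,0],
  [0,0,0.006,0,0,0],
])

```text
time_s: 7.55
position: [0.5794, 0.1694, 0.0262]
tcp_rot: [[0.998, 0.062, 0.001], [0.062, -0.998, 0.0], [0.001, -0.0, -1.0]]
force: [-1.1, 0.4, 4.1]
opening: 0.409
grasp_force: 30.0
```

>>> send_rows([
  [0,0,0,0,0,0],
  [0,0,0,0,0,0],
  [0,0,0,0,0,0],
  [0,0,-0.02,0,0,0],
  [0,0,-0.06,0,0,0],
  [0,0,-0.15,0,0,0],
  [0,0,-0.3,0,0,0],
  [0,0,-0.45,0,0,0],
  [0,0,-0.6,0,0,0],
  [0,0,-0.6,0,0,0],
], grip=0.53)

```text
time_s: 8.55
position: [0.5833, 0.17, 0.1824]
tcp_rot: [[0.998, 0.063, 0.013], [0.063, -0.998, 0.001], [0.014, -0.001, -1.0]]
force: [1.7, 0.0, 0.5]
opening: 0.533
grasp_force: 0.0
```

```bash
python3 bars.py w2; python3 go.py 500 -20 180 0 450 -214 180 -17.3
```

```text
[282. 207.] [ 264  163   37   91 3259] ztop 0.049 top (array([576.6, 169. ]), array([77.8, 29.9]), 3.2) all (array([577.1, 169.3]), array([87.5, 33.9]), 3.2)
t 8.6 p [581.4 169.7 179.6] yaw 3.6 F [-0.  -0.3  0.3] open 0.529 gf 0.0
[-0.373  0.737 -0.005] [-0.    -0.005  0.04 ]
[-0.621  1.499 -0.007] [-0.001 -0.005  0.232]
```

>>> send_rows([
  [-0.02,0.06,0,0,0,0],
  [-0.08,0.2,0,0,0,0.01],
  [-0.16,0.38,0,0,0,0.02],
  [-0.24,0.56,0,0,0,0.04],
  [-0.32,0.74,0,0,0,0.06],
  [-0.4,0.9,0,0,0,0.08],
  [-0.44,1.0,0,0,0,0.1],
  [-0.44,1.0,0,0,0,0.1],
], grip=0.64)

```text
time_s: 9.4
position: [0.4822, -0.0901, 0.1741]
tcp_rot: [[0.995, -0.1, -0.004], [-0.1, -0.995, 0.001], [-0.004, -0.0, -1.0]]
force: [1.1, 0.2, -0.6]
opening: 0.638
grasp_force: 0.0
```

```bash
python3 go.py 435 -206 180 -17.3
```

```text
t 9.4 p [482.2 -90.1 174.1] yaw -5.8 F [ 1.1  0.2 -0.6] open 0.638 gf 0.0
[-0.141  0.48  -0.023] [0.    0.003 0.128]
```

>>> send_rows([
  [-0.02,0.08,0,0,0,0.03],
  [-0.06,0.22,-0.01,0,0,0.06],
  [-0.1,0.36,-0.02,0,0,0.09],
  [-0.14,0.46,-0.02,0,0,0.12],
  [-0.14,0.48,-0.02,0,0,0.128],
  [-0.14,0.48,-0.02,0,0,0.128],
  [-0.14,0.48,-0.02,0,0,0.128],
])

```text
time_s: 10.1
position: [0.4385, -0.2018, 0.1799]
tcp_rot: [[0.957, -0.29, -0.001], [-0.29, -0.957, 0.002], [-0.002, -0.001, -1.0]]
force: [0.1, 0.9, -0.8]
opening: 0.641
grasp_force: 0.0
```

```bash
python3 bars.py w3; python3 go.py 477 -213 9.5 -17.3
```

```text
[281. 157.] [ 264  112   35   92 3150] ztop 0.0358 top (array([ 478. , -212.7]), array([76.8, 29.5]), -17.2) all (array([ 477.3, -212.7]), array([85.8, 32.4]), -17.6)
t 10.15 p [ 438.7 -201.7  180.1] yaw -16.8 F [-0.  -0.3 -0. ] open 0.639 gf 0.0
[ 0.161 -0.001  0.682] [-0.001  0.001  0.005]
```

>>> send_rows([
  [0.162,-0.001,0.1,0,0,0.005],
  [0.162,-0.001,0.25,0,0,0.005],
  [0.162,-0.001,0.4,0,0,0.005],
  [0.162,-0.001,0.5,0,0,0.005],
  [0.162,-0.001,0.57,0,0,0.005],
  [0.162,-0.001,0.62,0,0,0.005],
  [0.162,-0.001,0.65,0,0,0.005],
  [0.162,-0.001,0.67,0,0,0.005],
  [0.162,-0.001,0.68,0,0,0.005],
  [0.162,-0.001,0.68,0,0,0.005],
  [0.162,-0.001,0.68,0,0,0.005],
])

```text
time_s: 11.25
position: [0.478, -0.215, 0.0112]
tcp_rot: [[0.954, -0.299, 0.001], [-0.299, -0.954, -0.001], [0.001, 0.0, -1.0]]
force: [0.1, 0.8, 0.2]
opening: 0.64
grasp_force: 0.0
```

>>> send_rows([
  [0,0,0,0,0,0],
  [0,0,0,0,0,0],
  [0,0,0,0,0,0],
  [0,0,0,0,0,0],
  [0,0,0,0,0,0],
  [0,0,0,0,0,0],
  [0,0,0,0,0,0],
], grip=0)

```text
time_s: 11.95
position: [0.4776, -0.2146, 0.0108]
tcp_rot: [[0.954, -0.299, 0.0], [-0.299, -0.954, 0.0], [0.0, -0.0, -1.0]]
force: [0.8, 1.6, 4.2]
opening: 0.411
grasp_force: 30.0
```

```bash
python3 go.py 477 -213 160 -17
```

```text
t 11.95 p [ 477.6 -214.6   10.8] yaw -17.4 F [0.8 1.6 4.2] open 0.411 gf 30.0
[-0.004 -0.005 -0.597] [-0.    -0.    -0.005]
```

>>> send_rows([
  [0,0,-0.02,0,0,0],
  [0,0,-0.08,0,0,0],
  [0,0,-0.18,0,0,0],
  [0,0,-0.3,0,0,0],
  [0,0,-0.42,0,0,0],
  [0,0,-0.52,0,0,0],
  [0,0,-0.58,0,0,0],
  [0,0,-0.6,0,0,0],
  [0,0,-0.6,0,0,0],
])

```text
time_s: 12.85
position: [0.4775, -0.2149, 0.1608]
tcp_rot: [[0.954, -0.299, 0.0], [-0.299, -0.954, -0.001], [0.001, 0.001, -1.0]]
force: [-0.0, 0.5, -1.4]
opening: 0.413
grasp_force: 30.0
```

```bash
python3 go.py 476 -15 165 -5 475 163 165 3.5
```

```text
t 12.85 p [ 477.5 -214.9  160.8] yaw -17.4 F [-0.   0.5 -1.4] open 0.413 gf 30.0
[-0.245 -0.761 -0.017] [ 0.    -0.    -0.138]
[-0.461 -1.439 -0.018] [ 0.    -0.    -0.232]
```

>>> send_rows([
  [-0.01,-0.04,0,0,0,0],
  [-0.04,-0.12,0,0,0,-0.02],
  [-0.08,-0.24,-0.01,0,0,-0.04],
  [-0.12,-0.38,-0.01,0,0,-0.06],
  [-0.17,-0.52,-0.02,0,0,-0.09],
  [-0.21,-0.66,-0.02,0,0,-0.12],
  [-0.26,-0.8,-0.02,0,0,-0.14],
  [-0.3,-0.92,-0.02,0,0,-0.16],
  [-0.32,-0.98,-0.02,0,0,-0.17],
  [-0.32,-0.98,-0.02,0,0,-0.17],
])

```text
time_s: 13.85
position: [0.4725, 0.0457, 0.1643]
tcp_rot: [[0.999, -0.033, -0.004], [-0.033, -0.999, 0.001], [-0.004, -0.001, -1.0]]
force: [0.5, -0.4, -2.5]
opening: 0.411
grasp_force: 30.0
```

```bash
python3 go.py 475 163 165 3.5
```

```text
t 13.85 p [472.5  45.7 164.3] yaw -1.9 F [ 0.5 -0.4 -2.5] open 0.411 gf 30.0
[-0.005 -0.469 -0.002] [-0.001  0.002 -0.06 ]
```

>>> send_rows([
  [0.0,-0.05,0,0,0,-0.01],
  [0.0,-0.15,0,0,0,-0.02],
  [0.0,-0.27,0,0,0,-0.04],
  [0.0,-0.38,0,0,0,-0.05],
  [0.002,-0.45,0,0,0,-0.06],
  [0.002,-0.465,0,0,0,-0.06],
  [0.002,-0.465,0,0,0,-0.06],
  [0.002,-0.465,0,0,0,-0.06],
  [0.002,-0.465,0,0,0,-0.06],
])

```text
time_s: 14.75
position: [0.4792, 0.1581, 0.1654]
tcp_rot: [[0.998, 0.056, -0.001], [0.056, -0.998, -0.0], [-0.001, 0.0, -1.0]]
force: [-1.1, -0.9, -2.3]
opening: 0.405
grasp_force: 30.0
```

```bash
python3 go.py 477 162 27 3.5; python3 bars.py w4
```

```text
t 14.75 p [479.2 158.1 165.4] yaw 3.2 F [-1.1 -0.9 -2.3] open 0.405 gf 30.0
[-0.008 -0.016  0.554] [ 0.     0.    -0.003]
[274.  86.] [ 252   29   44  115 4798] ztop 0.0516 top (array([578.9, 169.7]), array([76.9, 29.8]), 3.7) all (array([578.8, 169.8]), array([87.3, 34. ]), 3.8)
[281. 227.] [ 244  181   76   91 6610] ztop 0.1902 top (array([501.5, 159.4]), array([32.5, 30.1]), 3.8) all (array([502.6, 160.5]), array([42.5, 37. ]), 4.3)
[281. 318.] [ 248  304   67   29 1868] ztop 0.1905 top (array([479.6, 157.9]), array([49.8, 29.9]), 2.4) all (array([476.7, 158.9]), array([55.1, 33. ]), 5.1)
```

View pics/w4.png

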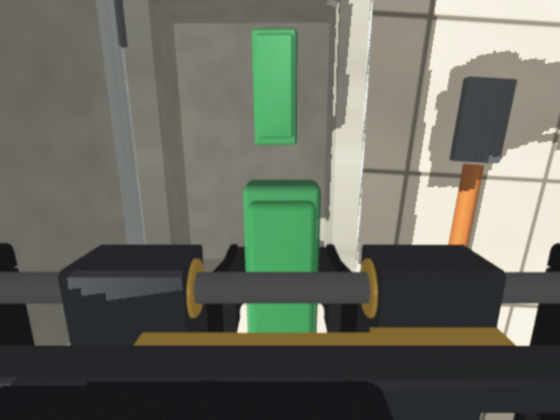

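The wrist view shows bar A flat in the chamber at px (274,86), top at z=51.6 mm as expected. Bar B is held at (281,250), in line with it and with a gap between them. I'll lower it.

>>> send_rows([
  [-0.008,-0.018,0.03,0,0,-0.003],
  [-0.008,-0.018,0.1,0,0,-0.003],
  [-0.008,-0.018,0.2,0,0,-0.003],
  [-0.008,-0.018,0.3,0,0,-0.003],
  [-0.008,-0.018,0.39,0,0,-0.003],
  [-0.008,-0.018,0.46,0,0,-0.003],
  [-0.008,-0.018,0.505,0,0,-0.003],
  [-0.008,-0.018,0.53,0,0,-0.003],
  [-0.008,-0.018,0.542,0,0,-0.003],
  [-0.008,-0.018,0.549,0,0,-0.003],
  [-0.008,-0.018,0.554,0,0,-0.003],
  [-0.008,-0.018,0.554,0,0,-0.003],
])

```text
time_s: 16.0
position: [0.4774, 0.1636, 0.0275]
tcp_rot: [[0.998, 0.062, 0.001], [0.062, -0.998, 0.0], [0.001, -0.0, -1.0]]
force: [-0.5, -0.3, -2.0]
opening: 0.41
grasp_force: 30.0
```

>>> send_rows([
  [0,0,0.002,0,0,0],
  [0,0,0.003,0,0,0],
  [0,0,0.004,0,0,0],
  [0,0,0.004,0,0,0],
])

```text
time_s: 16.4
position: [0.4773, 0.1636, 0.0268]
tcp_rot: [[0.998, 0.062, 0.001], [0.062, -0.998, 0.0], [0.001, -0.0, -1.0]]
force: [-1.0, 0.3, 6.6]
opening: 0.412
grasp_force: 30.0
```

>>> send_rows([
  [0,0,0,0,0,0],
  [0,0,0,0,0,0],
  [0,0,0,0,0,0],
  [0,0,-0.02,0,0,0],
  [0,0,-0.06,0,0,0],
  [0,0,-0.15,0,0,0],
  [0,0,-0.3,0,0,0],
  [0,0,-0.47,0,0,0],
  [0,0,-0.65,0,0,0],
  [0,0,-0.83,0,0,0],
  [0,0,-1.0,0,0,0],
  [0,0,-1.0,0,0,0],
], grip=0.53)

```text
time_s: 17.6
position: [0.4808, 0.1641, 0.2831]
tcp_rot: [[0.998, 0.063, 0.015], [0.063, -0.998, 0.002], [0.015, -0.001, -1.0]]
force: [0.4, 0.2, 0.6]
opening: 0.534
grasp_force: 0.0
```

```bash
python3 bars.py w5; python3 go.py 490 300 400 3.5 480 230 400 3.5
```

```text
[282. 104.] [ 268   66   29   78 2228] ztop 0.0479 top (array([575.7, 169.4]), array([77.3, 29.2]), 4.0) all (array([575. , 169.7]), array([85.8, 32.8]), 4.2)
[282. 191.] [ 268  156   28   71 1885] ztop 0.0486 top (array([473. , 163.1]), array([78. , 29.8]), 3.3) all (array([473.1, 163.6]), array([88.2, 33.1]), 4.1)
t 17.65 p [478.7 163.8 280. ] yaw 3.6 F [-1.1  1.2 -1.7] open 0.523 gf 0.0
[ 0.083 -0.541 -0.479] [-0.    -0.006  0.001]
[ 0.026 -0.264 -0.48 ] [-0.    -0.006  0.001]
```

>>> send_rows([
  [0,0,-0.08,0,0,0],
  [0,0,-0.22,0,0,0],
  [0,-0.05,-0.36,0,0,0],
  [0,-0.17,-0.46,0,0,0],
  [0,-0.32,-0.48,0,0,0],
  [0,-0.46,-0.48,0,0,0],
  [-0.03,-0.57,-0.48,0,0,0],
  [-0.03,-0.6,-0.48,0,0,0],
  [-0.03,-0.6,-0.48,0,0,0],
  [-0.03,-0.6,-0.48,0,0,0],
])

```text
time_s: 18.65
position: [0.46, 0.3119, 0.3951]
tcp_rot: [[0.998, 0.062, -0.002], [0.062, -0.998, -0.002], [-0.002, 0.002, -1.0]]
force: [0.9, 0.0, -0.7]
opening: 0.528
grasp_force: 0.0
```

```bash
python3 - <<'E'
from h import *
p,d=viewer.capture('wrist'); cv2.imwrite('pics/hd.png',p[:,:,::-1]); W=cloud('wrist',d); W[d==0]=9
Z=W[...,2]; m=(Z>.262)&(Z<.30)&(W[...,1]>.25)&(W[...,1]<.4)&(W[...,0]>.42)&(W[...,0]<.63)
k,l,st,ce=cv2.connectedComponentsWithStats(m.astype(np.uint8))
for i in range(1,k):
    if st[i,4]>40: Q=W[l==i]; print(ce[i].round(),st[i],Q.mean(0).round(4),Q.min(0).round(4),Q.max(0).round(4),rect(Q))
p,d=viewer.capture('top');W=cloud('top',d);Z=W[...,2];X=W[...,0]
m=(abs(W[...,1]-.318)<.03)&(Z>.26)&(Z<.29)&(X>.45)&(X<.6);print('top',m.sum(),rect(W[m]),np.median(Z[m]))
E
python3 go.py 520 318 400 3.5
```

```text
[275. 136.] [ 269   77   15  121 1426] [0.5216 0.3209 0.2745] [0.4698 0.3111 0.2622] [0.5681 0.3281 0.2779] (array([519. , 319.9]), array([98.2, 12. ]), 3.6)
top 155 (array([536.6, 320.2]), array([60.4, 12.3]), 0.0) 0.2755824054999061
t 18.75 p [460.4 311.6 395.6] yaw 3.5 F [-0.2  0.1 -0.6] open 0.529 gf 0.0
[ 0.24  -0.011 -0.018] [ 0.001  0.001 -0.   ]
```

View pics/hd.png

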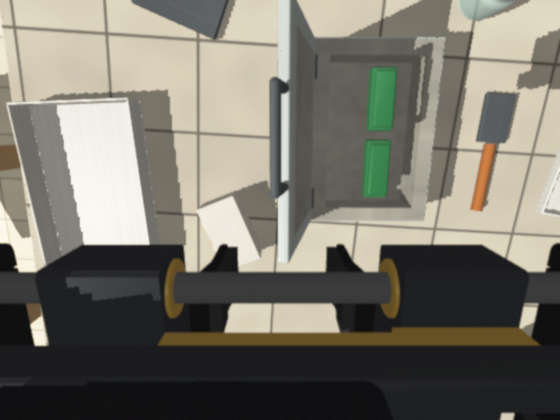

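The wrist view shows both bars lying in the chamber at px (382,98) and (376,168). The handle runs vertically at column 275, rows 77–197, with its middle at (520,320.5) and axis height 0.272. That gives a 203 mm radius from the hinge, against 202 expected. I'll grasp it from above.

>>> send_rows([
  [0.06,-0.005,0,0,0,0],
  [0.16,-0.01,0,0,0,0],
  [0.244,-0.02,0.02,0,0,0],
  [0.244,-0.02,0.12,0,0,0],
  [0.244,-0.02,0.25,0,0,0],
  [0.244,-0.02,0.36,0,0,0],
  [0.244,-0.02,0.45,0,0,0],
  [0.244,-0.02,0.51,0,0,0],
  [0.244,-0.02,0.54,0,0,0],
  [0.244,-0.02,0.542,0,0,0],
  [0.244,-0.02,0.542,0,0,0],
])

```text
time_s: 19.85
position: [0.5214, 0.3213, 0.2613]
tcp_rot: [[0.998, 0.062, 0.001], [0.062, -0.998, 0.0], [0.001, -0.0, -1.0]]
force: [0.4, 0.2, -0.2]
opening: 0.529
grasp_force: 0.0
```

>>> send_rows([
  [0,0,0,0,0,0],
  [0,0,0,0,0,0],
  [0,0,0,0,0,0],
  [0,0,0,0,0,0],
  [0,0,0,0,0,0],
  [0,0,0,0,0,0],
  [0,0,0,0,0,0],
], grip=0)

```text
time_s: 20.55
position: [0.5207, 0.3215, 0.2606]
tcp_rot: [[0.998, 0.062, -0.0], [0.062, -0.998, -0.0], [-0.0, 0.0, -1.0]]
force: [-0.9, 0.7, 0.6]
opening: 0.102
grasp_force: 30.0
```

```bash
cat > arc.py <<'E'
import sys, numpy as np
from rig import readout
# arc.py dz step n [phis]: rows along handle arc from current angle; dz= handle height over TCP (mm)
s=readout.read_state(); p=np.array(s['position'])*1000; M=np.array(s['tcp_rot'])
a=np.radians(3.5); kx=np.array([-np.sin(a),np.cos(a),0]); H=np.array([522.8,269.8,75.5])
dz=float(sys.argv[1]); r=p+[0,0,dz]-H; ph=np.degrees(np.arctan2(r[2],-r@kx))
print('t',round(s['time_s'],2),'p',p.round(1),'F',np.round(s['force'],1),'open',round(s['opening'],3),'phi',ph.round(1),'radius',np.hypot(r[2],r@kx).round(1))
for q in np.arange(1,int(sys.argv[3])+1)*-float(sys.argv[2])+ph:
    q=max(q,1.7); t=np.radians(q); f=lambda t:202.1*(-np.cos(t)*kx+np.sin(t)*np.array([0,0,1]))
    print(round(q,1),(M.T@(f(t)-f(np.radians(ph)))/250).round(3))
E
python3 arc.py 12 3.5 12
```

```text
t 20.55 p [520.7 321.5 260.6] F [-0.9  0.7  0.6] open 0.102 phi 104.7 radius 203.7
101.2 [-0.     0.048 -0.011]
97.7 [-0.     0.097 -0.019]
94.2 [-0.     0.146 -0.024]
90.7 [-0.     0.195 -0.026]
87.2 [-0.     0.245 -0.025]
83.7 [-0.     0.294 -0.022]
80.2 [-0.     0.343 -0.015]
76.7 [-0.001  0.391 -0.005]
73.2 [-0.001  0.439  0.008]
69.7 [-0.001  0.486  0.024]
66.2 [-0.001  0.531  0.042]
62.7 [-0.001  0.576  0.064]
```

>>> send_rows([
  [0,0.01,-0.003,0,0,0],
  [0,0.03,-0.008,0,0,0],
  [0,0.05,-0.011,0,0,0],
  [0,0.073,-0.015,0,0,0],
  [0,0.097,-0.019,0,0,0],
  [0,0.122,-0.022,0,0,0],
  [0,0.146,-0.024,0,0,0],
  [0,0.17,-0.025,0,0,0],
  [0,0.195,-0.026,0,0,0],
  [0,0.21,-0.026,0,0,0],
  [0,0.21,-0.026,0,0,0],
])

```text
time_s: 21.65
position: [0.5239, 0.268, 0.2674]
tcp_rot: [[0.998, 0.062, -0.0], [0.062, -0.998, -0.002], [-0.0, 0.002, -1.0]]
force: [-1.4, 0.3, 5.7]
opening: 0.1
grasp_force: 30.0
```

```bash
python3 arc.py 12 2.5 12
```

```text
t 21.65 p [523.9 268.  267.4] F [-1.4  0.3  5.7] open 0.1 phi 89.5 radius 203.9
87.0 [-0.     0.035  0.001]
84.5 [-0.     0.07   0.004]
82.0 [-0.     0.105  0.008]
79.5 [-0.     0.14   0.014]
77.0 [-0.     0.175  0.021]
74.5 [-0.     0.209  0.03 ]
72.0 [-0.     0.243  0.04 ]
69.5 [-0.     0.276  0.052]
67.0 [-0.     0.309  0.065]
64.5 [-0.     0.341  0.079]
62.0 [-0.     0.372  0.095]
59.5 [-0.     0.403  0.113]
```

Forces are low and the lid follows along the arc. I'll keep going.

>>> send_rows([
  [0,0.02,0,0,0,0],
  [0,0.05,0.002,0,0,0],
  [0,0.085,0.006,0,0,0],
  [0,0.12,0.011,0,0,0],
  [0,0.155,0.017,0,0,0],
  [0,0.19,0.025,0,0,0],
  [0,0.225,0.035,0,0,0],
  [0,0.26,0.046,0,0,0],
  [0,0.293,0.059,0,0,0],
  [0,0.325,0.072,0,0,0],
  [0,0.341,0.079,0,0,0],
  [0,0.341,0.079,0,0,0],
])

```text
time_s: 22.85
position: [0.5289, 0.1826, 0.2466]
tcp_rot: [[0.998, 0.062, -0.002], [0.062, -0.998, -0.002], [-0.002, 0.002, -1.0]]
force: [-1.5, -2.1, -1.3]
opening: 0.1
grasp_force: 30.0
```

```bash
python3 arc.py 12 2.5 12
```

```text
t 22.85 p [528.9 182.6 246.6] F [-1.5 -2.1 -1.3] open 0.1 phi 64.5 radius 202.9
62.0 [-0.     0.031  0.016]
59.5 [-0.     0.062  0.033]
57.0 [0.    0.092 0.052]
54.5 [0.    0.121 0.072]
52.0 [0.    0.149 0.093]
49.5 [0.    0.177 0.115]
47.0 [0.    0.203 0.139]
44.5 [0.    0.228 0.164]
42.0 [0.    0.252 0.189]
39.5 [0.    0.275 0.216]
37.0 [0.    0.297 0.244]
34.5 [0.    0.317 0.273]
```

>>> send_rows([
  [0,0.018,0.009,0,0,0],
  [0,0.046,0.024,0,0,0],
  [0,0.077,0.042,0,0,0],
  [0,0.107,0.062,0,0,0],
  [0,0.135,0.082,0,0,0],
  [0,0.163,0.104,0,0,0],
  [0,0.19,0.127,0,0,0],
  [0,0.216,0.151,0,0,0],
  [0,0.24,0.176,0,0,0],
  [0,0.264,0.203,0,0,0],
  [0,0.275,0.216,0,0,0],
  [0,0.275,0.216,0,0,0],
])

```text
time_s: 24.05
position: [0.5331, 0.1145, 0.1922]
tcp_rot: [[0.998, 0.062, -0.002], [0.062, -0.998, -0.001], [-0.002, 0.001, -1.0]]
force: [-3.0, -0.0, -2.8]
opening: 0.103
grasp_force: 30.0
```

```bash
python3 arc.py 12 2.5 12
```

```text
t 24.05 p [533.1 114.5 192.2] F [-3.  -0.  -2.8] open 0.103 phi 39.6 radius 202.0
37.1 [0.    0.022 0.028]
34.6 [0.    0.042 0.056]
32.1 [0.    0.062 0.086]
29.6 [0.    0.08  0.116]
27.1 [0.    0.097 0.147]
24.6 [0.    0.112 0.179]
22.1 [0.    0.126 0.211]
19.6 [0.    0.138 0.244]
17.1 [0.    0.149 0.278]
14.6 [0.    0.159 0.312]
12.1 [0.    0.167 0.346]
9.6 [0.001 0.174 0.381]
```

>>> send_rows([
  [0,0.011,0.014,0,0,0],
  [0,0.032,0.042,0,0,0],
  [0,0.052,0.071,0,0,0],
  [0,0.071,0.101,0,0,0],
  [0,0.088,0.131,0,0,0],
  [0,0.104,0.163,0,0,0],
  [0,0.119,0.195,0,0,0],
  [0,0.132,0.228,0,0,0],
  [0,0.144,0.261,0,0,0],
  [0,0.149,0.278,0,0,0],
  [0,0.149,0.278,0,0,0],
])

```text
time_s: 25.15
position: [0.5354, 0.0781, 0.1231]
tcp_rot: [[0.998, 0.063, -0.002], [0.063, -0.998, -0.0], [-0.002, 0.0, -1.0]]
force: [-3.5, 0.4, -3.3]
opening: 0.107
grasp_force: 30.0
```

```bash
python3 arc.py 12 2 9
```

```text
t 25.15 p [535.4  78.1 123.1] F [-3.5  0.4 -3.3] open 0.107 phi 17.2 radius 201.2
15.2 [0.    0.008 0.027]
13.2 [0.    0.015 0.054]
11.2 [0.    0.021 0.082]
9.2 [0.    0.026 0.11 ]
7.2 [0.    0.03  0.138]
5.2 [0.    0.033 0.166]
3.2 [0.    0.035 0.194]
1.7 [0.    0.036 0.215]
1.7 [0.    0.036 0.215]
```

>>> send_rows([
  [0,0.005,0.015,0,0,0],
  [0,0.011,0.04,0,0,0],
  [0,0.018,0.068,0,0,0],
  [0,0.023,0.095,0,0,0],
  [0,0.027,0.12,0,0,0],
  [0,0.03,0.14,0,0,0],
  [0,0.032,0.158,0,0,0],
  [0,0.034,0.174,0,0,0],
  [0,0.035,0.188,0,0,0],
  [0,0.035,0.195,0,0,0],
  [0,0.035,0.195,0,0,0],
])

```text
time_s: 26.25
position: [0.536, 0.0695, 0.075]
tcp_rot: [[0.998, 0.063, -0.001], [0.063, -0.998, -0.0], [-0.001, 0.0, -1.0]]
force: [-4.9, 0.9, -1.9]
opening: 0.102
grasp_force: 30.0
```

>>> send_rows([
  [0,0,0.004,0,0,0],
  [0,0,0.008,0,0,0],
  [0,0,0.012,0,0,0],
  [0,0,0.016,0,0,0],
  [0,0,0.018,0,0,0],
  [0,0,0.018,0,0,0],
])

```text
time_s: 26.85
position: [0.536, 0.0693, 0.0708]
tcp_rot: [[0.998, 0.063, -0.001], [0.063, -0.998, -0.001], [-0.001, 0.001, -1.0]]
force: [-5.3, -1.0, 0.1]
opening: 0.101
grasp_force: 30.0
```

```bash
python3 arc.py 12 2 1
```

```text
t 26.85 p [536.   69.3  70.8] F [-5.3 -1.   0.1] open 0.101 phi 2.1 radius 201.1
1.7 [0.    0.    0.005]
```

>>> send_rows([
  [0,0,0.004,0,0,0],
  [0,0,0.008,0,0,0],
  [0,0,0.008,0,0,0],
  [0,0,0.008,0,0,0],
])

```text
time_s: 27.25
position: [0.536, 0.0692, 0.0688]
tcp_rot: [[0.998, 0.063, -0.001], [0.063, -0.998, -0.001], [-0.001, 0.001, -1.0]]
force: [-4.9, -0.9, 0.6]
opening: 0.103
grasp_force: 30.0
```

>>> send_rows([
  [0,0,0.004,0,0,0],
  [0,0,0.004,0,0,0],
  [0,0,0.004,0,0,0],
])

```text
time_s: 27.55
position: [0.5361, 0.0692, 0.0681]
tcp_rot: [[0.998, 0.063, -0.001], [0.063, -0.998, -0.001], [-0.001, 0.001, -1.0]]
force: [-6.4, -0.9, 2.8]
opening: 0.097
grasp_force: 30.0
```

>>> send_rows([
  [0,0,0.004,0,0,0],
  [0,0,0.006,0,0,0],
  [0,0,0.008,0,0,0],
  [0,0,0.008,0,0,0],
])

```text
time_s: 27.95
position: [0.5361, 0.0692, 0.0679]
tcp_rot: [[0.998, 0.063, -0.0], [0.063, -0.998, -0.001], [-0.0, 0.001, -1.0]]
force: [-9.3, -0.4, 16.5]
opening: 0.104
grasp_force: 30.0
```

```bash
cat > lid.py <<'E'
from h import *
a=np.radians(3.5); kx=np.array([-np.sin(a),np.cos(a)]); ky=np.array([-np.cos(a),-np.sin(a)])
for n in('top','scene'):
    p,d=viewer.capture(n); cv2.imwrite(f'pics/{n}_lid.png',p[:,:,::-1]); W=cloud(n,d); D=(W[...,:2]-[.528,.185])*1000; X=D@kx; Y=D@ky; Z=W[...,2]*1000
    m=(abs(X)<78)&(abs(Y)<115)&(Z<115)&(Z>60); A=np.c_[X[m],Y[m],np.ones(m.sum())]
    for _ in range(3):
        c=np.linalg.lstsq(A,Z[m],rcond=None)[0]; r=abs(Z-(c[0]*X+c[1]*Y+c[2])); m=m&(r<3); A=np.c_[X[m],Y[m],np.ones(m.sum())]
    print(n,m.sum(),'slope deg',np.degrees(np.arctan(c[:2])).round(2),'z mid',c[2].round(1))
E
python3 lid.py; python3 arc.py 12 1 0
```

```text
top 2253 slope deg [0.01 0.  ] z mid 88.2
scene 3580 slope deg [0.02 0.02] z mid 87.8
t 28.05 p [536.1  69.2  68. ] F [-9.4 -1.6 17. ] open 0.1 phi 1.3 radius 201.1
```

The lid is flat: slope about 0°, mid height 88 mm against 87.5 expected. The contact force confirms it is closed. I'll ease off, release and retreat.

>>> send_rows([
  [0,0,-0.004,0,0,0],
  [0,0,-0.008,0,0,0],
  [0,0,-0.008,0,0,0],
])

```text
time_s: 28.35
position: [0.5361, 0.0692, 0.0682]
tcp_rot: [[0.998, 0.063, -0.001], [0.063, -0.998, -0.001], [-0.001, 0.001, -1.0]]
force: [-5.8, -1.2, 2.9]
opening: 0.105
grasp_force: 30.0
```

>>> send_rows([
  [0,0,0,0,0,0],
  [0,0,0,0,0,0],
  [0,0,0,0,0,0],
  [0,0,-0.02,0,0,0],
  [0,0,-0.06,0,0,0],
  [0,0,-0.15,0,0,0],
  [0,0,-0.3,0,0,0],
  [0,0,-0.5,0,0,0],
  [0,0,-0.7,0,0,0],
  [0,0,-0.8,0,0,0],
  [0,0,-0.8,0,0,0],
  [0,0,-0.8,0,0,0],
], grip=0.25)

```text
time_s: 29.55
position: [0.5364, 0.0696, 0.2685]
tcp_rot: [[0.998, 0.062, 0.002], [0.062, -0.998, -0.0], [0.002, 0.0, -1.0]]
force: [-0.7, -0.2, -0.3]
opening: 0.246
grasp_force: 0.0
```

```bash
python3 lid.py; python3 go.py
```

```text
top 1317 slope deg [ 0.2  -0.03] z mid 88.3
scene 4001 slope deg [0.01 0.02] z mid 87.8
t 29.65 p [535.3  69.6 266.4] yaw 3.6 F [ 0.2 -0.5 -0.3] open 0.252 gf 0.0
```

View pics/scene_lid.png

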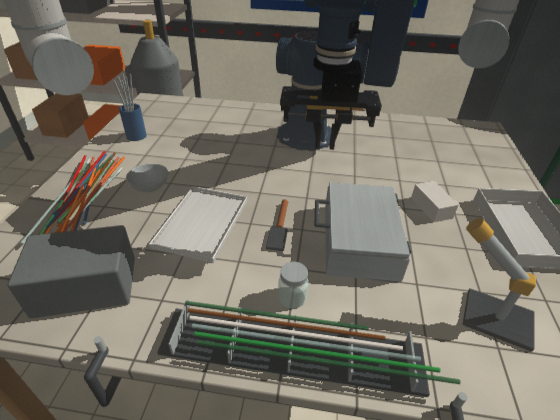

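The scene view shows the lid flat on the kiln at px (365,225) and the tray empty at (200,222). The paddle (279,230), jar (293,285), bowl (147,178) and brick (435,200) are undisturbed, and the gripper is clear.

```bash
python3 -c "
from rig import ticket; print(ticket.hand_in())"
```

```text
the job is handed in; nothing more can be done
None
```

I laid both glass bars flat in the annealer chamber, swung the lid gently down until it was fully closed, left the paddle, brick, jar and bowl where they were, and handed the job in at about 30 s; no verdict came back.

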